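# Fit a new cutter head in the desk sharpener

### The job

Slip the blade of the letter opener into the slot under the front lip of the desk sharpener's hood and lever the hood off its catch so that it springs open, then lay the opener down flat on the desk, clear of the sharpener. Put the cutter head upright over the splined drive shaft, turn it until the splines mesh and slide it down onto the spring plate. Press it fully home against the spring without forcing it, and finish while still gripping it and holding it down there, so that I can lock it; leave the other things on the desk where they are.

Things in the scene. Friction and masses are not known exactly. Their poses are not given: they have to be found in the camera images.
- sharpener: grey and white desk sharpener, fixed to the desk. Its base is 104 x 88 mm and 44 mm high (the flat top is the deck); origin under its middle, on the desk; z up; -x is its front, with the slot. A white hood 58 mm high covers the deck.
- hood (a joint): opening angle of the hood, rad: 0 shut, 2.1 open. Hinged along the rear edge of the deck (50 mm behind the sharpener's origin, 44 mm high). Shut, it is held by a snap catch: about 2.6 N upward at the lip lifts it off once the lip has risen 4 mm; a spring then swings it all the way open by itself and keeps it there.
- hood_lip (a point): middle of the lower edge of the hood's front wall (3 mm thick), which is the top of the pry slot. Turns with the hood; while shut its x axis points level into the slot (the sharpener's +x). Below it the slot is 8.5 mm high (the sill lies 40 mm above the desk), 34 mm wide and 20 mm deep, open to the front.
- letter_opener: letter opener lying flat: black handle 80 x 16 x 12 mm, then a steel blade 14 mm wide, 2.5 mm thick, narrowing at the end to 9 x 2 mm; 170 mm long, 50 g. Origin at the middle of the underside of the handle, x toward the tip of the blade, z up.
- opener_tip (a point): the blade's tip, 130 mm ahead of the opener's origin and 6 mm above the underside; axes as the opener's.
- opener_grip (a point): a good place to hold the handle, across its 16 mm width: 20 mm ahead of the origin, at half height (6 mm).
- cutter_head: cutter head standing upright, 48 mm high, 90 g: dark round skirt 32 mm across, 22 mm high; above it a bright hexagonal grip 34 mm across flats. Origin mid underside, z up. Bore from below, 22 mm deep, with 6 ribs 2.8 mm wide (18 mm between opposite ribs, 25 mm across the grooves), one along the x axis and every 60 degrees; each lies under a flat (flats face x and every 60 degrees).
- cutter_grip (a point): middle of the hexagonal grip, 34 mm above the cutter head's underside, on its axis.
- shaft_top (a point): tip of the upright drive shaft, on the sharpener's axis, 67.5 mm above the desk, under the hood at first. Six teeth (3 mm wide, 22.6 mm across, tops 60 mm above the desk), one along this point's x axis and every 60 degrees. A pointed nose 14 mm across, 7.5 mm high above the teeth guides the bore.
- drive_shaft (a joint): angle of the shaft in the sharpener, rad, counter-clockwise from above; it starts at any angle and does not turn by hand (0.6 N m). The head slides down when its x axis stands 30 degrees (or 30 plus any 60) from the shaft's x axis, with about 9 degrees of play either way; else the ribs stop on the teeth with its underside about 58 mm above the desk.
- thrust_plate (a joint): downward travel of the brass spring plate round the foot of the shaft, m: 0 free (its top 52 mm above the desk), 0.005 at the stop (47 mm). The spring pushes with 3 N at first and 8 N at the stop, enough to lift the cutter head when it is let go.
- eraser: eraser, 22 x 42 x 13 mm; leave alone.
- pencil: pencil, 156 mm long, lying; leave alone.
- tape_roll: roll of paper tape, 37 mm across, 15 mm high; leave alone.
- glue_stick: glue stick standing, 26 mm across, 89 mm high; leave alone.
- staple_box: small card box, 30 x 52 x 21 mm; leave alone.
Things that resemble listed ones, but are neither listed nor needed, are in the scene too. Leave any turquoise look-alike of the cutter_head alone.

How it is judged:
By the outcome, as a careful person would: the job done as asked, in the order asked, and still so for the second after the job is handed in, while the arm keeps its last pose, push and grip.
It also fails if it takes over 54 s, if anything falls off the work surface, if the arm or the gripper's body presses on something with over 40 N, if the wrist force passes 120 N, or if a joint passes its speed limit or range.

### The arm

A 6-joint arm with a two-finger parallel gripper is mounted at the origin on a cart in front of the work surface, level with it; the furniture and walls round the work are solid. World frame = base frame: x ahead of the robot, y to its left, z up, the work surface at z = 0. Lengths are in m, angles in rad, forces in N, time in s.
With the tool pointing down it reaches from about 0.4 to 0.825 m from the base axis. Payload 7 kg.
Tool frame: the origin (TCP) lies on the centre line of the jaws, within the pads' length; the fingertips stand 17 mm ahead of it and the grasp point (between the pads) lies 2 mm behind it; z points along the fingers, y is the line along which they close (so a half turn about z gives the same grasp; the last joint's range is limited). The gripper opens to 85 mm and grips with 20 to 120 N. Pads are 22 mm wide; open, the fingers measure 114 mm over their backs; the gripper's body (76 mm by 85 mm) begins 54 mm behind the grasp point. The pads swing forward as they close: fully open they stand 13 mm farther back than shut.
Start: joints at [1.594, 0.359, 0.012, 0, -1.224, -0.288], TCP at [0.177, 0.651, 0.248] pointing down, gripper open.
Joint ranges: [-3.07, 3.07], [-1.43, 2.12], [-1.02, 1.25], [-3.03, 1.67], [-3.05, -0], [-3.03, 3.03]. Speed limits (rad/s): [2.39, 2.39, 3.01, 3.14, 3.14, 3.14].

### API

Orientations are given as [roll, pitch, yaw] about the fixed x, y, z axes, in that order (R = Rz(yaw) Ry(pitch) Rx(roll)).
In Python, from bench import ctrl gives the robot as it stands.
- The arm moves only by the tool jog_arm, never from a script. Its argument "plan" is a list of rows, each a list of 7 numbers: the shift along the tool's x, y, z in m, then the turn, a rotation vector about the tool's x, y, z in rad, then the opening, from -1 (shut) to 1 (fully open). A call has exactly 10 rows; each row shifts and turns the commanded pose from where the row before left it, along the tool's axes as they then stand; what a row does not reach is not made up. A row lasts 1/12 s, in which the tool goes at most 41.7 mm and 7.16 degrees, less where a joint would pass 70% of its speed; a pose out of reach is approached as far as the arm can. A call with a gripper value outside its range is refused whole. The fingers move at their own pace and stop on an object; "newtons" is the grip in N (left out, the last holds). Time passes only in rows, so rows that do not move let the fingers close, or fill a call up. It gives the time, the measured TCP pose, the force, the opening and the grip force at its end, in the units of the state.
- ctrl.get_state(): the state, without advancing time (a new reading comes with each control period).
- ctrl.grab_frame(name): name is "scene" or "side" or "wrist"; returns a dict with "pixels" (420x560x3 uint8, red, green, blue), "camera_matrix" (3x3 intrinsics, pixels), "k1" (the pictures are not rectified: a ray, as slopes to the right and down, at radius r is drawn at 1 + k1 r^2 times it, then the intrinsics apply), "eye" and "rotation" of the camera in the world; the wrist camera has in their place "hand_eye" (4x4, takes a point from camera to tool coordinates, whose origin is the TCP and whose axes are the flange's). Camera axes: x right, y down, z forward; pixel columns grow to the right and rows downward; lengths in m; the calibration is good to about 2 mm. A picture is of the moment at which its call begins: read the wrist's pose just before it. There is no depth.
- ctrl.sign_off(): hands the job in; it is judged then, once.
The state is a dict: "clock": time; "qpos": joint angles; "dq": joint speeds; "joint_torque": joint torques, N m; "ee_pos": TCP position; "ee_rot": TCP orientation; "ft_force": force on the tool from outside, world axes, zero at the start; "moment": the same for the moment, N m; "grip_width": finger opening in m; "grip_force": force on a finger pad.
Only numpy, scipy, OpenCV 4.12 (cv2) and the standard library are available. Lean on these libraries where they do the work, as an engineer would, in place of code of your own. Each camera call takes 0.05 s, during which the arm holds its last target. There are 200 camera calls.

## Working session

There is one attempt and no reset: what is moved stays moved. The work goes in short steps, Python scripts to look and compute and a tool call to move; the robot and the scene stay as the last step left them, time stands still between calls to the robot, and variables do not carry over. Pictures are saved under pics/ and viewed, at most 10 in all, crops included, and the job is handed in when it is done.

Besides the shell and the picture viewer there is one more tool, called after ">>>" as name([rows], argument=value, ...), one row to a line, values as JSON. jog_arm: Moves the arm, as the interface text tells. Its arguments: {"type":"object","properties":{"plan":{"type":"array"},"newtons":{"type":"number"}},"required":["plan"]}

```bash
ls; mkdir -p pics
cat > h.py <<'E'
import numpy as np, cv2, pickle
from scipy.spatial.transform import Rotation as R
from bench import ctrl
def grab(n):
    s=ctrl.get_state(); f=ctrl.grab_frame(n); f=dict(f)
    if n=='wrist':
        T=np.eye(4); T[:3,:3]=R.from_euler('xyz',s['ee_rot']).as_matrix() if len(np.ravel(s['ee_rot']))==3 else np.array(s['ee_rot']); T[:3,3]=s['ee_pos']
        W=T@np.array(f['hand_eye']); f['eye']=W[:3,3]; f['rotation']=W[:3,:3]
    pickle.dump(f,open(n+'.pkl','wb')); return f
def load(n): return pickle.load(open(n+'.pkl','rb'))
def ray(f,uv):
    K=np.array(f['camera_matrix']); uv=np.atleast_2d(np.array(uv,float))
    p=cv2.undistortPoints(uv[:,None],K,np.array([f['k1'],0,0,0.]))[:,0]
    d=np.c_[p,np.ones(len(p))]@np.array(f['rotation']).T
    return np.array(f['eye']),d
def plane(f,uv,z):
    e,d=ray(f,uv); return e+d*((z-e[2])/d[:,2])[:,None]
def proj(f,P):
    Rm=np.array(f['rotation']); c=(np.atleast_2d(P)-np.array(f['eye']))@Rm
    s=c[:,:2]/c[:,2:]; s=s*(1+f['k1']*(s**2).sum(1))[:,None]
    K=np.array(f['camera_matrix']); return np.c_[s,np.ones(len(s))]@K[:2].T
def tri(f1,u1,f2,u2):
    e1,d1=ray(f1,u1); e2,d2=ray(f2,u2); d1=d1[0];d2=d2[0]
    t=np.linalg.lstsq(np.c_[d1,-d2],e2-e1,rcond=None)[0]
    a=e1+t[0]*d1;b=e2+t[1]*d2; return (a+b)/2,np.linalg.norm(a-b)
def save(f,name,crop=None,k=1):
    im=f['pixels'][:,:,::-1]
    if crop: u0,v0,u1,v1=crop; im=im[v0:v1,u0:u1]
    cv2.imwrite('pics/'+name,cv2.resize(im,None,fx=k,fy=k,interpolation=cv2.INTER_CUBIC))
E
python3 - <<'E'
from h import *
print(ctrl.get_state())
ims=[]
for n in ['scene','side','wrist']:
    f=grab(n); ims.append(f['pixels'][:,:,::-1]); print(n,f['eye'],f['k1'],np.array(f['rotation'])[:,2])
cv2.imwrite('pics/a.png',cv2.resize(ims[0],(800,600))); cv2.imwrite('pics/b.png',cv2.resize(ims[1],(800,600)))
E
```

```text
pics
{'clock': 0.0, 'qpos': array([ 1.59407710e+00,  3.59355879e-01,  1.11166211e-02, -3.64010653e-04,
       -1.22414525e+00, -2.88086949e-01]), 'dq': array([ 0.00013724,  0.0003487 ,  0.00117305, -0.00298724, -0.00092012,
        0.00063768]), 'joint_torque': array([-8.14281361e-05, -5.83323812e+01,  2.93420845e+01,  6.93712637e+00,
       -5.81926201e-03, -8.79335175e-06]), 'ee_pos': array([0.17657062, 0.65103495, 0.24740638]), 'ee_rot': array([ 3.13997269e+00, -1.23176161e-04, -2.64930018e-01]), 'ft_force': array([-0.39151154,  0.04731419, -0.51681036]), 'moment': array([ 0.0118979 , -0.0393343 ,  0.01337043]), 'grip_force': 0.0, 'grip_width': 0.08566562067006935}Traceback (most recent call last):
  File "<stdin>", line 5, in <module>
IndexError: too many indices for array: array is 1-dimensional, but 2 were indexed
```

Run:
```python
from h import *
f=load('scene'); print({k:v for k,v in f.items() if k!='pixels'})
```

```text
{'camera_matrix': array([[424.29209922,   0.        , 274.38537418],
       [  0.        , 424.29209922, 211.1108581 ],
       [  0.        ,   0.        ,   1.        ]]), 'k1': 0.016715441439573608, 'eye': array([0.03650874, 0.62066495, 0.70363895]), 'rotation': array([-2.1988456 , -0.00447311, -2.49686653])}
```

```bash
python3 - <<'E'
s=open('h.py').read()
s=s.replace("    pickle.dump","    if np.size(f['rotation'])==3: f['rotation']=R.from_euler('xyz',f['rotation']).as_matrix()\n    pickle.dump")
open('h.py','w').write(s)
E
python3 - <<'E'
from h import *
for n,o in [('scene','a'),('side','b'),('wrist','c')]:
    f=grab(n); print(n,f['eye'],f['rotation'][:,2]); save(f,o+'.png',None,10/7)
E
```

```text
scene [0.03650874 0.62066495 0.70363895] [ 0.48419711 -0.64832447 -0.58756152]
side [ 0.13588229 -0.73800497  0.61125342] [ 0.43259793  0.71767923 -0.54570647]
wrist [0.25019696 0.63171417 0.37288023] [-0.28867884  0.07603767 -0.9544018 ]
```

View pics/a.png

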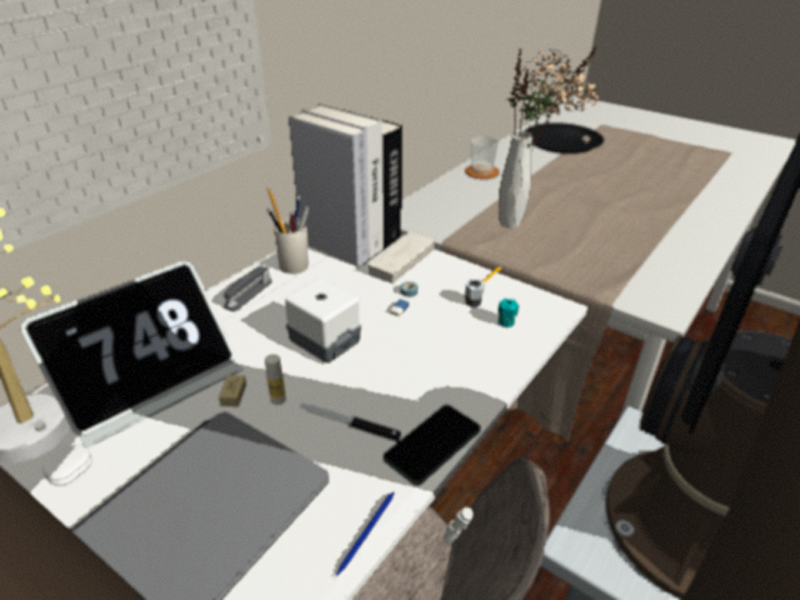

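View pics/b.png

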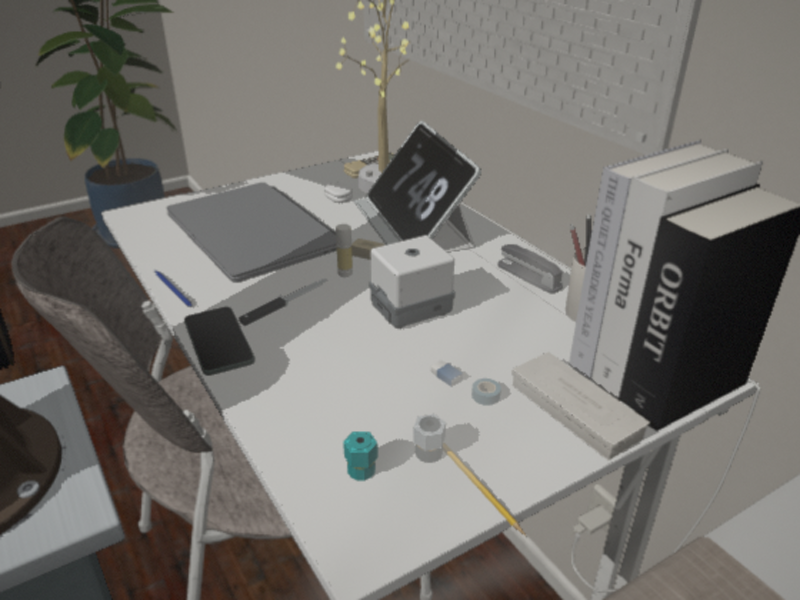

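The scene view shows the sharpener at (323,320), the opener with its tip at (303,406) and handle end at (400,438), the phone at (432,443), the bright head at (474,292) and the turquoise one at (508,312). In the side view the sharpener is at (412,282), the opener runs from (325,281) to (243,320), the bright head is at (430,437) and the turquoise one at (360,455). These are display pixels, 10/7 of the originals.

Look-alikes:
- **Cutter head:** bright hex with grey skirt at (430,437), or turquoise at (360,455). I choose the bright one.
- **Opener:** black handle with blade at (243–325, 281–320), or the blue pen at (175,287). I choose the opener.

Next, one close crop to check both choices.

Run:
```python
from h import *
def c(n,b,k,size=(400,300)):
    im=load(n)['pixels'][b[1]:b[3],b[0]:b[2],::-1]; return cv2.resize(im,size,interpolation=cv2.INTER_CUBIC)
a=c('scene',(190,190,270,250),5); b=c('side',(250,160,330,235),5); d=c('side',(230,280,330,355),4); e=c('scene',(200,270,300,320),4)
cv2.imwrite('pics/d.png',np.vstack([np.hstack([a,b]),np.hstack([d,e])]))
```

```text
(no output)
```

View pics/d.png

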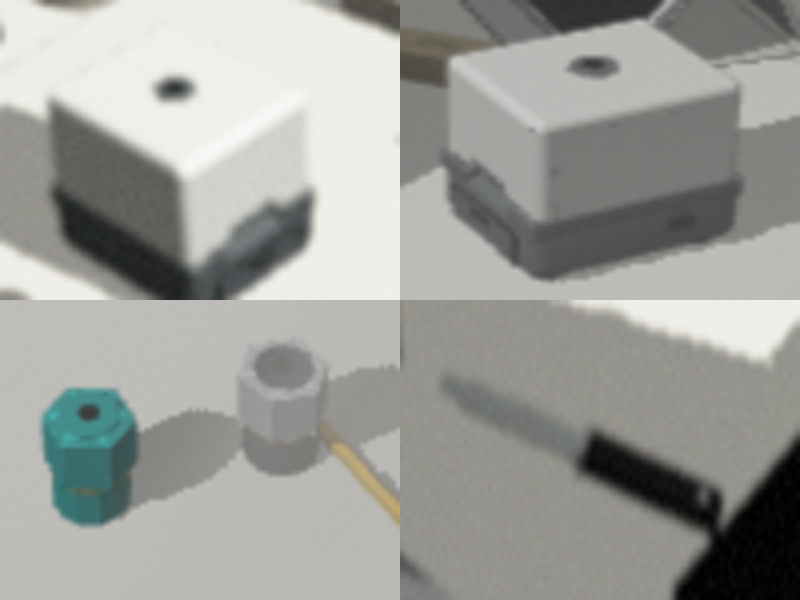

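Run:
```python
from h import *
np.set_printoptions(precision=4,suppress=True)
s=load('scene');d=load('side')
pr={'frontL':((226,226),(260.4,176.2)),'frontR':((251,209),(279,192.5)),'tophole':((190+175/5,190+88/5),(250+193/5,160+65/4)),'slot':((240,238),(267,205))}
for k,(a,b) in pr.items(): print(k,*tri(s,a,d,b))
# opener: dark handle ends & tip, on z=6..12mm
for n,pts in [('scene',[(200+45/4,270+83*50/300),(200+190/4,270+150*50/300),(200+310/4,270+210*50/300)])]:
    print(plane(s,pts,.006))
print('side opener',plane(d,[(325*.7,281*.7),(287*.7,300*.7),(243*.7,320*.7)],.006))
print('head top side',plane(d,[(230+283/4,280+365/4-75)],.048), 'scene',plane(s,[(474*.7,284*.7)],.048))
print('turq',plane(d,[(230+88/4,280+112/4)],.048))
for nm,u in [('eraser',(447,372)),('tape',(486,388)),('pencil',(445,448)),('pencil2',(520,526)),('glue base',(345,272)),('phone',(220,340)),('staplebox',(370,248))]: print(nm,plane(d,[(u[0]*.7,u[1]*.7)],.01))
```

```text
frontL [0.5936 0.0637 0.0948] 0.0018087646849011291
frontR [ 0.5878 -0.0204  0.0985] 0.0027775628894996266
tophole [0.6367 0.0189 0.1034] 0.0017569945364542864
slot [0.5865 0.028  0.041 ] 0.0065891117859623125
[[0.5568 0.161  0.006 ]
 [0.4699 0.1374 0.006 ]
 [0.4003 0.1206 0.006 ]]
side opener [[0.5579 0.1579 0.006 ]
 [0.4805 0.138  0.006 ]
 [0.4006 0.122  0.006 ]]
head top side [[ 0.4888 -0.2485  0.048 ]] scene [[ 0.4861 -0.2441  0.048 ]]
turq [[ 0.4067 -0.2302  0.048 ]]
eraser [[ 0.5889 -0.1449  0.01  ]]
tape [[ 0.6134 -0.1988  0.01  ]]
pencil [[ 0.5044 -0.2599  0.01  ]]
pencil2 [[ 0.5063 -0.3931  0.01  ]]
glue base [[0.5967 0.1601 0.01  ]]
phone [[0.3517 0.0859 0.01  ]]
staplebox [[0.6739 0.21   0.01  ]]
```

View pics/c.png

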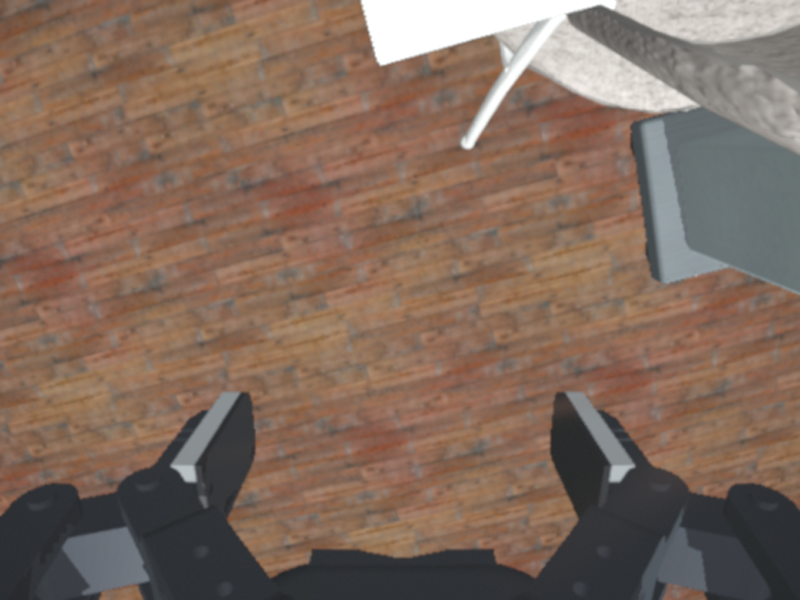

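The bright hex with the grey skirt at (283,400) in the crop is the cutter head, and the turquoise one at (90,450) is left alone. The slot is in the face towards the robot, which matches the triangulated points. The opener points roughly +x. The wrist camera sees only floor so far, so I move over the work.

>>> jog_arm([
  [0.0268,0.0262,0,0,0,0,1],
  [0.0268,0.0262,0,0,0,0,1],
  [0.0268,0.0262,0,0,0,0,1],
  [0.0268,0.0262,0,0,0,0,1],
  [0.0268,0.0262,0,0,0,0,1],
  [0.0268,0.0262,0,0,0,0,1],
  [0.0268,0.0262,0,0,0,0,1],
  [0.0268,0.0262,0,0,0,0,1],
  [0.0268,0.0262,0,0,0,0,1],
  [0.0268,0.0262,0,0,0,0,1],
])

```text
clock: 1.03
ee_pos: [0.3672, 0.3267, 0.2484]
ee_rot: [-3.141, -0.0, -0.264]
ft_force: [1.1, 1.0, 0.1]
grip_width: 0.0853
grip_force: 0.0
```

>>> jog_arm([
  [0.0268,0.0262,0,0,0,0,1],
  [0.0268,0.0262,0,0,0,0,1],
  [0.0268,0.0262,0,0,0,0,1],
  [0.0268,0.0262,0,0,0,0,1],
  [0.0268,0.0262,0,0,0,0,1],
  [0.0268,0.0262,0,0,0,0,1],
  [0.0268,0.0262,0,0,0,0,1],
  [0.0268,0.0262,0,0,0,0,1],
  [0,0,0,0,0,-0.1,1],
  [0,0,0,0,0,-0.1,1],
])

```text
clock: 1.87
ee_pos: [0.5194, 0.0677, 0.2478]
ee_rot: [3.141, 0.001, -0.065]
ft_force: [-0.6, 0.8, 0.1]
grip_width: 0.0852
grip_force: 0.0
```

>>> jog_arm([
  [0,0,0,0,0,-0.1,0.5],
  [0,0,0,0,0,-0.1,0],
  [0,0,0,0,0,-0.1,0],
  [0,0,0,0,0,0,0],
  [0,0,0,0,0,0,0],
  [0,0,0,0,0,0,0],
  [0,0,0,0,0,0,0],
  [0,0,0,0,0,0,0],
  [0,0,0,0,0,0,0],
  [0,0,0,0,0,0,0],
])

```text
clock: 2.7
ee_pos: [0.5188, 0.0701, 0.2483]
ee_rot: [-3.142, -0.0, 0.235]
ft_force: [0.3, 0.6, -0.0]
grip_width: 0.0425
grip_force: 0.0
```

Run:
```python
from h import *
f=grab('wrist'); save(f,'e.png',None,10/7); s=ctrl.get_state(); print(s['clock'],s['ee_pos'],s['ee_rot'],s['grip_width'])
```

```text
2.75 [0.51881759 0.07005821 0.24831397] [ 3.14158810e+00 -1.22844899e-05  2.34837344e-01] 0.042605025279247255
```

View pics/e.png

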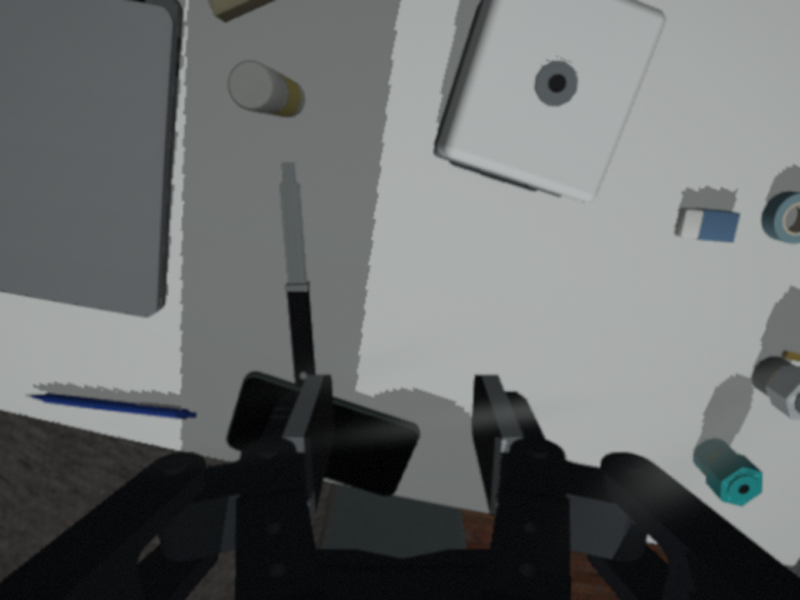

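The wrist view shows the opener tip at (289,163), the blade/handle joint at (298,287), the handle's visible end at (303,378) by the phone, the hood's front corners at (437,152) and (592,200), and the hood hole at (556,83).

Run:
```python
from h import *
np.set_printoptions(precision=4,suppress=True)
f=load('wrist'); im=f['pixels'].astype(int)
# handle: dark pixels in window
g=im.max(2)
m=np.zeros(g.shape,np.uint8); m[203:258,190:232]=(g[203:258,190:232]<55)
n,l,st,c=cv2.connectedComponentsWithStats(m); k=1+np.argmax(st[1:,4]); ys,xs=np.where(l==k)
mid=[(xs[ys==y].mean(),y) for y in (208,225,242)]; wid=[(xs[ys==y].min(),xs[ys==y].max()) for y in (208,225,242)]
P=plane(f,mid,.012); print('handle mid',P,wid, [np.linalg.norm(np.diff(plane(f,[(a-.5,y),(b+.5,y)],.012),axis=0)) for (a,b),y in zip(wid,(208,225,242))])
print('yaw',np.degrees(np.arctan2(P[0,1]-P[2,1],P[0,0]-P[2,0])))
u=.7*np.array([(289,163),(298,287),(303,378)]); Q=plane(f,u,.006); print('tip/junc/..',Q)
print('yaw blade',np.degrees(np.arctan2(*(Q[0]-Q[1])[1::-1])))
h=.7*np.array([(437,152),(592,200),(663,12),(556,83)])
for z in (.095,.102): 
  H=plane(f,h,z); print('hood',z,H, np.linalg.norm(H[1]-H[0]),'yawF',np.degrees(np.arctan2(*(H[0]-H[1])[1::-1]))-90,'yawS',np.degrees(np.arctan2(*(H[2]-H[1])[1::-1])))
print('glue',plane(f,.7*np.array([[290,100]]),.0),plane(f,.7*np.array([[250,85]]),.089))
```

```text
handle mid [[0.4676 0.1364 0.012 ]
 [0.4491 0.1321 0.012 ]
 [0.4302 0.1271 0.012 ]] [(np.int64(202), np.int64(216)), (np.int64(203), np.int64(217)), (np.int64(205), np.int64(218))] [np.float64(0.015867994990806704), np.float64(0.0161058470024795), np.float64(0.015263591535309649)]
yaw 14.044566201145715
tip/junc/.. [[0.5602 0.1611 0.006 ]
 [0.4732 0.139  0.006 ]
 [0.4005 0.1223 0.006 ]]
yaw blade 14.243237384729742
hood 0.095 [[ 0.5916  0.069   0.095 ]
 [ 0.5875 -0.0188  0.095 ]
 [ 0.6849 -0.0235  0.095 ]
 [ 0.6392  0.0187  0.095 ]] 0.08784041004319992 yawF -2.6968672819758552 yawS -2.76222005418302
hood 0.102 [[ 0.5916  0.0695  0.102 ]
 [ 0.5876 -0.0161  0.102 ]
 [ 0.6826 -0.0207  0.102 ]
 [ 0.638   0.0204  0.102 ]] 0.08563329889165498 yawF -2.696867281975898 yawS -2.7622200541830133
glue [[0.6014 0.1691 0.    ]] [[0.602  0.1716 0.089 ]]
```

>>> jog_arm([
  [-0.0049,-0.0077,0.02,0,0,-0.012,0],
  [-0.0049,-0.0077,0.02,0,0,0,0],
  [-0.0049,-0.0077,0.02,0,0,0,0],
  [-0.0049,-0.0077,0.02,0,0,0,0],
  [-0.0049,-0.0077,0.02,0,0,0,0],
  [-0.0049,-0.0077,0.02,0,0,0,0],
  [-0.0049,-0.0077,0.02,0,0,0,0],
  [-0.0049,-0.0077,0.02,0,0,0,0],
  [-0.0049,-0.0077,0.02,0,0,0,0],
  [-0.0049,-0.0077,0.02,0,0,0,0],
])

```text
clock: 3.58
ee_pos: [0.4524, 0.1332, 0.0476]
ee_rot: [-3.141, -0.001, 0.247]
ft_force: [0.9, 0.1, -0.3]
grip_width: 0.0429
grip_force: 0.0
```

>>> jog_arm([
  [0,0,0.006,0,0,0,0],
  [0,0,0.006,0,0,0,0],
  [0,0,0.006,0,0,0,0],
  [0,0,0.006,0,0,0,0],
  [0,0,0.006,0,0,0,0],
  [0,0,0,0,0,0,-0.3],
  [0,0,0,0,0,0,-0.4],
  [0,0,0,0,0,0,-0.4],
  [0,0,0,0,0,0,-0.4],
  [0,0,0,0,0,0,-0.4],
])

```text
clock: 4.42
ee_pos: [0.4528, 0.1329, 0.0187]
ee_rot: [-3.141, -0.001, 0.247]
ft_force: [0.1, -0.3, -0.6]
grip_width: 0.0258
grip_force: 0.0
```

Run:
```python
from h import *
f=grab('wrist'); save(f,'f.png',None,10/7); s=ctrl.get_state(); print(s['clock'],s['ee_pos'],s['ee_rot'],s['grip_width'],s['ft_force'])
```

```text
4.4667 [0.45273446 0.13288467 0.01862342] [-3.14128878e+00 -6.36995831e-04  2.47155695e-01] 0.0256862905455332 [-0.06190769 -0.23200757 -0.10365346]
```

View pics/f.png

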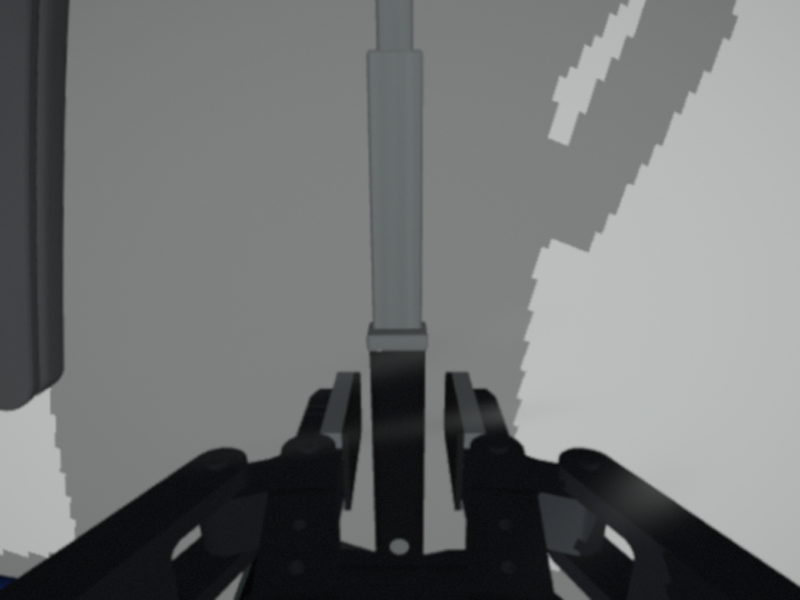

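The blade runs straight up the middle of the picture (x≈395) and the handle lies centred between the open pads at (340,440) and (455,440). I close on it.

>>> jog_arm([
  [0,0,0.001,0,0,0,-1],
  [0,0,0,0,0,0,-1],
  [0,0,0,0,0,0,-1],
  [0,0,0,0,0,0,-1],
  [0,0,0,0,0,0,-1],
  [0,0,0,0,0,0,-1],
  [0,0,-0.002,0,0,0,-1],
  [0,0,-0.01,0,0,0,-1],
  [0,0,-0.02,0,0,0,-1],
  [0,0,-0.02,0,0,0,-1],
], newtons=110)

```text
clock: 5.3
ee_pos: [0.4519, 0.1323, 0.0693]
ee_rot: [3.141, 0.002, 0.247]
ft_force: [-0.2, -0.1, -0.5]
grip_width: 0.0127
grip_force: 107.9
```

Run:
```python
from h import *
np.set_printoptions(precision=4,suppress=True)
f=grab('wrist'); g=f['pixels'].astype(int)
s=ctrl.get_state(); print(s['ee_pos'],s['grip_width'])
for y in (20,60,100,140,180,210,225):
    r=g[y,225:335].mean(1).astype(int); print(y,r[::3])
```

```text
[0.454  0.1337 0.0732] 0.012589827816253379
20 [118 118 118 118 118 118 118 118 118 118 118 118 118 118 118  95  96 101
 100  99  99 101  99  93 115 118 118 118 119 118 118 118 117 118 118 118
 118]
60 [120 120 120 119 119 119 120 120 120 119 120 120 120  90 103 102 101 101
 102 102 102 102 104 104 101  96 115 119 119 120 119 119 120 120 120 120
 120]
100 [121 121 121 120 121 120 121 120 121 121 121 121 121  91 103 102 100 100
 102 102 101 101 103 103 100  94 119 121 121 121 121 121 121 121 121 121
 121]
140 [121 121 122 121 122 122 121 121 121 122 122 121 121  96 102 101  99 100
 101 101  99 100 103 102  99  95 121 121 122 121 122 121 121 122 122 121
 121]
180 [122 122 122 122 121 122 121 122 122 122 122 122 121 101  99 100  97  99
 101  99  98  99 103  99  96 103 122 122 121 122 122 121 122 122 122 121
 122]
210 [122 122 122 122 122 121 122 122 122 121 121 122 122 113  98  99  97  98
  98  98  97  99 101  98  94 115 121 122 122 122 121 122 122 122 122 122
 122]
225 [121 122 122 122 123 122 122 122 122 122 122 121 120  90  98  98  96  98
  98  97  97  98 100  98  92 103 121 122 122 122 122 121 122 122 122 122
 122]
```

>>> jog_arm([
  [-0.005,0.0166,0,0,0,0,-1],
  [-0.005,0.0166,0,0,0,0,-1],
  [-0.005,0.0166,0,0,0,0,-1],
  [-0.005,0.0166,0,0,0,0,-1],
  [-0.005,0.0166,0,0,0,0,-1],
  [-0.005,0.0166,0,0,0,0,-1],
  [0,0,0,0,0,0.0735,-1],
  [0,0,0,0,0,0.0735,-1],
  [0,0,0,0,0,0.0735,-1],
  [0,0,0,0,0,0.0735,-1],
])

```text
clock: 6.18
ee_pos: [0.4478, 0.0287, 0.0692]
ee_rot: [-3.142, -0.0, -0.051]
ft_force: [-0.0, 0.3, -0.9]
grip_width: 0.0126
grip_force: 108.0
```

>>> jog_arm([
  [0,0,0.004,0,0,0,-1],
  [0,0,0.005,0,0,0,-1],
  [0,0,0.005,0,0,0,-1],
  [0,0,0,0,0,0,-1],
  [0,0,0,0,0,0,-1],
  [0,0,0,0,0,0,-1],
  [0,0,0,0,0,0,-1],
  [0,0,0,0,0,0,-1],
  [0,0,0,0,0,0,-1],
  [0,0,0,0,0,0,-1],
])

```text
clock: 7.02
ee_pos: [0.4479, 0.0289, 0.0554]
ee_rot: [-3.141, -0.0, -0.047]
ft_force: [-1.1, -0.3, -1.0]
grip_width: 0.0127
grip_force: 108.0
```

Run:
```python
from h import *
np.set_printoptions(precision=4,suppress=True)
s=ctrl.get_state(); print(s['clock'],s['ee_pos'],s['ee_rot'],s['ft_force'],s['moment'])
def c(n,b):
    im=grab(n)['pixels'][b[1]:b[3],b[0]:b[2],::-1]; return cv2.resize(im,(400,300),interpolation=cv2.INTER_CUBIC)
a=c('scene',(190,205,270,265)); b=c('side',(210,170,290,230)); 
w=grab('wrist'); cw=cv2.resize(w['pixels'][0:150,180:380,::-1],(400,300),interpolation=cv2.INTER_CUBIC)
cv2.imwrite('pics/g.png',np.vstack([np.hstack([a,b]),np.hstack([cw,cw*0])]))
t=s['ee_pos']+np.array([.111,-.0052,-.0117]); print(t,proj(load('scene'),t),proj(load('side'),t),proj(w,t))
```

```text
7.0167 [0.4479 0.0289 0.0554] [-3.1414 -0.0003 -0.0467] [-1.1292 -0.2856 -0.9709] [-0.0105  0.0154  0.0091]
[0.5589 0.0237 0.0437] [[248.8963 239.5779]] [[255.8477 209.6748]] [[282.5331  -6.9041]]
```

View pics/g.png

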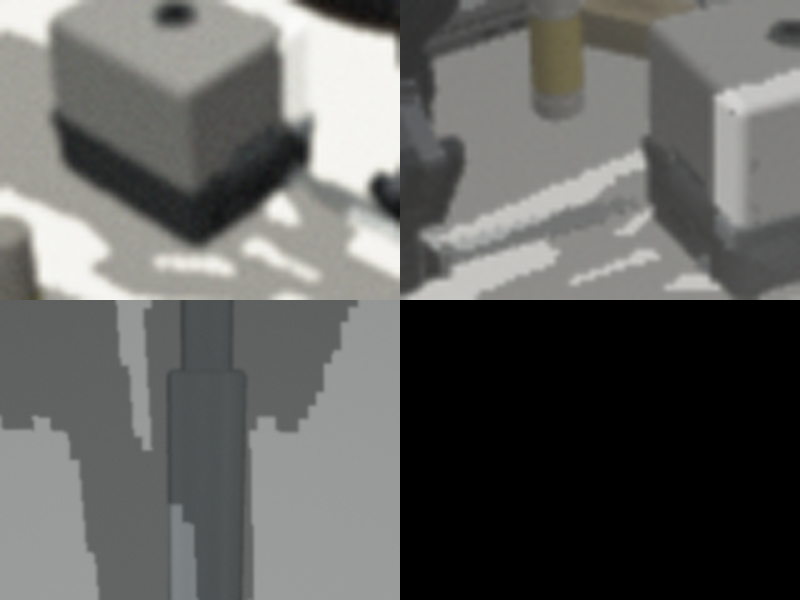

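The tip appears at scene crop (300,180) and side crop (630,200), within a pixel or so of the predicted points (294,173) and (629,198). I insert it.

>>> jog_arm([
  [0.006,0,-0.0006,0,0,0,-1],
  [0.006,0,0,0,0,0,-1],
  [0.005,0,0,0,0,0,-1],
  [0.005,0,0,0,0,0,-1],
  [0.005,0,0,0,0,0,-1],
  [0.005,0,0,0,0,0,-1],
  [0.004,0,0,0,0,0,-1],
  [0.004,0,0,0,0,0,-1],
  [0,0,0,0,0,0,-1],
  [0,0,0,0,0,0,-1],
])

```text
clock: 8.0
ee_pos: [0.4878, 0.0269, 0.0558]
ee_rot: [3.142, 0.0, -0.047]
ft_force: [-0.3, -0.1, -1.0]
grip_width: 0.0127
grip_force: 108.0
```

>>> jog_arm([
  [0,0,-0.001,0,0,0,-1],
  [0,0,-0.001,0,0,0,-1],
  [0,0,-0.001,0,0,0,-1],
  [0,0,-0.001,0,0,0,-1],
  [0,0,-0.001,0,0,0,-1],
  [0,0,-0.001,0,0.005,0,-1],
  [0,0,-0.001,0,0.01,0,-1],
  [0,0,0,0,0.01,0,-1],
  [0,0,0,0,0.01,0,-1],
  [0,0,0,0,0.01,0,-1],
])

```text
clock: 8.83
ee_pos: [0.488, 0.0271, 0.0631]
ee_rot: [-3.141, -0.047, -0.047]
ft_force: [0.5, -0.1, -1.1]
grip_width: 0.0126
grip_force: 108.4
```

Run:
```python
from h import *
np.set_printoptions(precision=4,suppress=True)
s=ctrl.get_state(); print(s['clock'],s['ee_pos'],s['ee_rot'],s['ft_force'],s['moment'])
f=load('side')['pixels'].astype(int); g=grab('side')['pixels'].astype(int)
d=np.abs(f-g).max(2)>40; ys,xs=np.where(d[120:235,255:340]); print(len(xs), xs.min()+255 if len(xs) else 0, ys.min()+120 if len(xs) else 0)
```

```text
8.8333 [0.488  0.0271 0.0631] [-3.1414 -0.0466 -0.0466] [ 0.4989 -0.105  -1.1455] [-0.029   0.1508  0.0048]
602 255 153
```

Run:
```python
from h import *
def c(n,b):
    im=grab(n)['pixels'][b[1]:b[3],b[0]:b[2],::-1]; return cv2.resize(im,(400,300),interpolation=cv2.INTER_CUBIC)
cv2.imwrite('pics/i.png',np.hstack([c('scene',(170,175,290,265)),c('side',(210,145,330,235))]))
```

```text
(no output)
```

View pics/i.png

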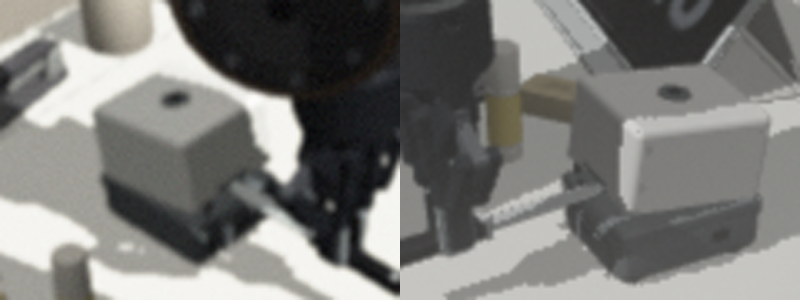

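The hood's front edge has lifted off the base, with the blade under it at (250,190) in the left crop. It is not open yet, so I keep lifting.

>>> jog_arm([
  [0,0,-0.002,0,0,0,-1],
  [0,0,-0.002,0,0,0,-1],
  [0,0,-0.002,0,0,0,-1],
  [0,0,-0.002,0,0,0,-1],
  [0,0,-0.002,0,0,0,-1],
  [0,0,0,0,0,0,-1],
  [0,0,0,0,0,0,-1],
  [0,0,0,0,0,0,-1],
  [0,0,0,0,0,0,-1],
  [0,0,0,0,0,0,-1],
])

```text
clock: 9.82
ee_pos: [0.4873, 0.027, 0.0728]
ee_rot: [3.141, -0.045, -0.047]
ft_force: [-0.4, -0.6, -0.6]
grip_width: 0.0126
grip_force: 108.4
```

Run:
```python
from h import *
np.set_printoptions(precision=4,suppress=True)
s=ctrl.get_state(); print(s['clock'],s['ee_pos'],s['ft_force'],s['moment'])
f=load('side')['pixels'].astype(int); g=grab('side')['pixels'].astype(int)
print((np.abs(f-g).max(2)>40)[120:235,255:340].sum(), g[185:215:4,290].tolist())
```

```text
9.8167 [0.4873 0.027  0.0728] [-0.4138 -0.579  -0.63  ] [-0.0289  0.1717  0.0015]
1128 [[131, 130, 129], [126, 125, 123], [112, 112, 111], [84, 85, 84], [110, 94, 70], [74, 74, 74], [84, 86, 85], [79, 79, 79]]
```

Run:
```python
from h import *
f=load('side')['pixels'].astype(int)
for y in range(120,236,4): print(' '.join('%3d'%f[y,x].mean() for x in range(250,375,5)))
# project expected: shaft top, hinge, and hood's open top edges
o=np.array([.638,.0205,0]);ex=np.array([.9989,-.047,0]);ey=np.array([.047,.9989,0])
def P(x,y,z): return o+ex*x+ey*y+np.array([0,0,z])
for th in (0,.3,1,2.1):
    pts=[]
    for yy in(-.043,.043):
        for (dx,dz) in ((-.1,0),(-.1,.058),(0,.058)):
            c,s_=np.cos(th),np.sin(th); pts.append(P(.05+dx*c+dz*s_,yy,.044-dx*s_+dz*c))
    print(th,proj(load('side'),np.array(pts)).round().astype(int).tolist())
print(proj(load('side'),np.array([P(0,0,.0675),P(0,0,.052)])))
```

```text
106 173 130 168  51  47  46 106  59  42  47  61  41  43  42  43  43 106 141 141 141 142 141 143 142
140 175 174 170  47  47  95 104  42  53  90  42  55  43  42  43  76 105 141 141 142 142 142 142 142
187 152 151  48  47  50 161  42  53  69  78  87  91  42  42  46  95 142 142 141 142 141 142 142 142
192 152 105  45  46 133  46  48  74  72  47  55  90  43  40  93 138 142 142 142 142 142 141 142 142
133 192  51  48  46  48  46  54  92  58  69  62  60  44  55  92 141 140 142 141 142 142 142 142 143
165 167  68  47  48  49  44  43  91  87  67  67  44  42  95 140 141 141 141 141 142 142 142 143 143
166 167 168  56  48  48  44  56  48  72  74  43  43  80  82 144 140 141 142 142 141 142 143 143 142
192 142 167 154  51  46  46  44  59  64  89  44  46  93  72 133 135 153 142 142 143 143 142 142 143
192 186 167 166  60  47 127  62  50  86  43  44 156  70  71 130 134 134 166 143 142 142 142 143 143
192 193 168 169 173  60 103 130 123  52  44 109 117 108  72  85 133 134 134 142 145 143 144 142 143
193 193 192 166 122 104 103 102 133 130 106 124 114 112  85  82 133 134 134 134 134 155 143 143 143

[... 1462 characters left out ...]
5 194 194 193 191 190 190 191 192 193
139 140 139 139 133 101  85  83  83 108 142 188 195 195 195 195 194 193 192 191 190 190 192 192 194
154 161 160 192 195 151  79 139 161 196 196 196 196 195 195 195 195 193 192 191 191 192 192 194 194
196 196 196 196 196 196 196 196 196 196 196 196 196 196 195 195 194 192 192 191 192 192 193 194 194
0 [[278, 216], [278, 192], [319, 180], [259, 197], [258, 174], [298, 163]]
0.3 [[280, 203], [287, 177], [326, 179], [260, 185], [267, 160], [305, 162]]
1 [[298, 175], [319, 156], [338, 185], [277, 158], [297, 140], [316, 169]]
2.1 [[340, 162], [358, 169], [336, 209], [318, 147], [335, 154], [315, 191]]
[[288.18462592 190.68166028]
 [288.0675018  196.80174535]]
```

>>> jog_arm([
  [0,0,0,0,0,0,-1],
  [0,0,0,0,0,0,-1],
  [0,0,0,0,0,0,-1],
  [0,0,0,0,0,0,-1],
  [0,0,0,0,0,0,-1],
  [0,0,0,0,0,0,-1],
  [0,0,0,0,0,0,-1],
  [0,0,0,0,0,0,-1],
  [0,0,0,0,0,0,-1],
  [0,0,0,0,0,0,-1],
])

```text
clock: 10.7
ee_pos: [0.4873, 0.027, 0.0729]
ee_rot: [-3.142, -0.045, -0.047]
ft_force: [-0.1, -0.5, 0.1]
grip_width: 0.0125
grip_force: 108.4
```

Run:
```python
from h import *
np.set_printoptions(precision=4,suppress=True)
s=ctrl.get_state(); print(s['clock'],s['ee_pos'],s['ft_force'],s['moment'])
f=grab('side')['pixels'].astype(int); grab('scene')
for y in range(140,220,5): print(' '.join('%3d'%f[y,x].mean() for x in range(250,375,5)))
```

```text
10.7 [0.4873 0.027  0.0729] [-0.0668 -0.5495  0.1052] [-0.0419  0.1427 -0.0344]
166 168  67  47  47  46  44  45  91  85  69  67  43  44  96 142 141 143 142 142 143 144 144 142 143
166 168 156  53  46  46  44  50  47  60  84  86 131 133 134 135 141 142 142 143 143 142 144 143 144
193 158 169 175  63  47  44  45  53  91  56 129 133 133 134 134 134 142 144 142 141 143 144 143 143
193 193 145 169 175  46  45  43  47  45 110 110  93 132 151 197 198 198 136 167 143 142 143 143 142
194 193 192 167 123  81  45  45  45  43 108 109 109 196 197 195 171 129 122 135 135 155 144 142 143
193 192 141 109 116 112  55  45  45  45 110 111 110 138 125 123 122 123 123 135 135 135 144 141 143
102  95 102 111  93 117  98  48  46  79 111 111 111 109 123 123 123 124 159 194 186 128 130 136 169
 77  80  90  93 133 114 118  93  56  95 110 110 112 109 124 124 124 124 174 187 131  65  73  85 106
129  86  79  95 135 133 118 117 118 132 111 124 135 122 124 124 123 125 132 135 134  83  85  81  90
134 134 134 135 135 134 135 135 148 194 100 117 135 136 125 124 124 125 135 121  75  87  91  98 103
136 135 134 136 135 136 178 104  86  79  75 130 135 136 123 125 125 126 135 137 134 121  95 103 108
135 135 132 106  86  80  83  82  97  90  81  81 125 198 125 126 126 125 138 138 140 139 136 123 110
140 117 114 107  82  83  60  93  95  67  82 110 111 139 125 126 137 138 138 139 140 142 144 142 182
125 192  79 114  83  83  84  75  74 110 114 113 112  99 137 138 137 138 140 141 143 153 186 188 188
195 195 101  68  92 108  88  86  85  94  87  82  82  81 138 139 139 140 154 189 191 189 188 189 190
195 196 188  70  68  77  87  80  78  77  79  67  82  80 138 140 188 195 193 192 190 189 189 191 192
```

>>> jog_arm([
  [-0.0105,0,0,0,-0.0113,0,-1],
  [-0.0105,0,0,0,-0.0113,0,-1],
  [-0.0105,0,0,0,-0.0113,0,-1],
  [-0.0105,0,0,0,-0.0113,0,-1],
  [0,0,0,0,0,-0.0735,-1],
  [0,0,0,0,0,-0.0735,-1],
  [0,0,0,0,0,-0.0735,-1],
  [0,0,0,0,0,-0.0735,-1],
  [0.0053,-0.0165,0,0,0,0,-1],
  [0.0053,-0.0165,0,0,0,0,-1],
])

```text
clock: 11.63
ee_pos: [0.4466, 0.0635, 0.0718]
ee_rot: [-3.141, 0.001, 0.246]
ft_force: [0.9, -0.2, -0.9]
grip_width: 0.0129
grip_force: 108.4
```

>>> jog_arm([
  [0.0053,-0.0165,0,0,0,0,-1],
  [0.0053,-0.0165,0,0,0,0,-1],
  [0.0053,-0.0165,0,0,0,0,-1],
  [0.0053,-0.0165,0,0,0,0,-1],
  [0,0,0.009,0,0,0,-1],
  [0,0,0.009,0,0,0,-1],
  [0,0,0.009,0,0,0,-1],
  [0,0,0.009,0,0,0,-1],
  [0,0,0.006,0,0,0,-1],
  [0,0,0,0,0,0,-1],
])

```text
clock: 12.47
ee_pos: [0.451, 0.1315, 0.028]
ee_rot: [3.14, 0.003, 0.246]
ft_force: [0.1, -0.3, -0.6]
grip_width: 0.0126
grip_force: 108.4
```

Run:
```python
from h import *
np.set_printoptions(precision=4,suppress=True)
s=ctrl.get_state(); print(s['clock'],s['ee_pos'],s['ee_rot'],s['ft_force'],s['moment'])
b=grab('side');a=grab('scene')
P=s['ee_pos']+R.from_euler('xyz',s['ee_rot']).apply([[.111,0,.0117],[.021,0,.0117]])
print(P,proj(a,P),proj(b,P))
def c(f,b): return cv2.resize(f['pixels'][b[1]:b[3],b[0]:b[2],::-1],(400,300),interpolation=cv2.INTER_CUBIC)
cv2.imwrite('pics/j.png',np.vstack([np.hstack([c(a,(200,265,280,325)),c(b,(170,170,250,230))]),np.hstack([c(a,(170,145,290,235)),c(b,(250,130,370,220))])]))
```

```text
12.4667 [0.451  0.1315 0.028 ] [3.1404 0.0032 0.2462] [ 0.0707 -0.3434 -0.6043] [-0.0337  0.0081  0.0335]
[[0.5586 0.1585 0.016 ]
 [0.4713 0.1366 0.0163]] [[211.0729 279.7227]
 [247.0981 291.2144]] [[227.4155 192.8723]
 [197.0105 207.6385]]
```

View pics/j.png

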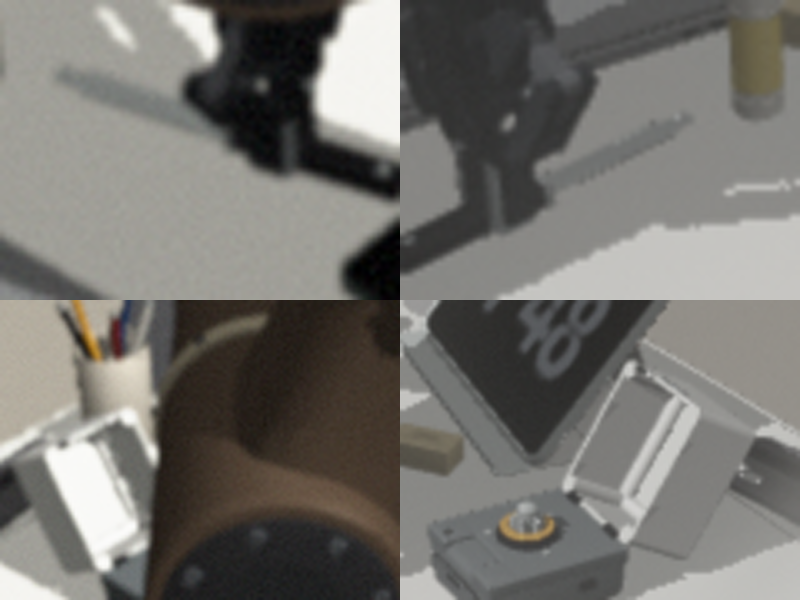

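The opener's tip is at (60,75) in the scene crop and (690,118) in the side crop, within a pixel of prediction, so it is level. The lower crops show the hood wide open, with the shaft and brass plate exposed at (525,520). I lower the opener, release it, and go look at the shaft.

>>> jog_arm([
  [0,0,0.004,0,0,0,-1],
  [0,0,0.003,0,0,0,-1],
  [0,0,0.002,0,0,0,-1],
  [0,0,0,0,0,0,-1],
  [0,0,0,0,0,0,-1],
  [0,0,0,0,0,0,-0.5],
  [0,0,0,0,0,0,0],
  [0,0,0,0,0,0,0],
  [0,0,0,0,0,0,0],
  [0,0,0,0,0,0,0],
])

```text
clock: 13.4
ee_pos: [0.4521, 0.1328, 0.0208]
ee_rot: [-3.141, -0.0, 0.247]
ft_force: [0.5, 0.2, 0.2]
grip_width: 0.0429
grip_force: 0.0
```

>>> jog_arm([
  [0,0,-0.034,0,0,0,0],
  [0,0,-0.034,0,0,0,0],
  [0,0,-0.034,0,0,0,0],
  [0,0,-0.034,0,0,0,0],
  [0.0242,0.0253,0,0,0,0,0],
  [0.0242,0.0253,0,0,0,0,0.5],
  [0.0242,0.0253,0,0,0,0,0.5],
  [0.0242,0.0253,0,0,0,0,0.5],
  [0.0242,0.0253,0,0,0,0,0.5],
  [0.0242,0.0253,0,0,0,0,0.5],
])

```text
clock: 14.23
ee_pos: [0.6312, 0.0199, 0.1566]
ee_rot: [-3.141, 0.0, 0.247]
ft_force: [0.8, 0.7, 0.0]
grip_width: 0.0641
grip_force: 0.0
```

>>> jog_arm([
  [0,0,0,0,0,0,0.5],
  [0,0,0,0,0,0,0.5],
  [0,0,0,0,0,0,0.5],
  [0,0,0,0,0,0,0.5],
  [0,0,0,0,0,0,0.5],
  [0,0,0,0,0,0,0.5],
  [0,0,0,0,0,0,0.5],
  [0,0,0,0,0,0,0.5],
  [0,0,0,0,0,0,0.5],
  [0,0,0,0,0,0,0.5],
])

```text
clock: 15.07
ee_pos: [0.6299, 0.0213, 0.1568]
ee_rot: [-3.142, 0.0, 0.247]
ft_force: [-1.1, -0.1, 0.1]
grip_width: 0.0644
grip_force: 0.0
```

Run:
```python
from h import *
np.set_printoptions(precision=4,suppress=True)
s=ctrl.get_state(); print(s['clock'],s['ee_pos'],s['ee_rot'],s['ft_force'],s['moment'])
f=grab('wrist'); pickle.dump(f,open('shaft.pkl','wb')); save(f,'shaft.png')
a=grab('scene'); b=grab('side')
p=proj(f,[[.638,.0205,.0675],[.638,.0205,.06],[.638,.0205,.052]]); print(p)
u,v=p[1].astype(int)
hsv=cv2.cvtColor(f['pixels'],cv2.COLOR_RGB2HSV)
m=((hsv[...,1]>90)&(hsv[...,0]>8)&(hsv[...,0]<30)&(hsv[...,2]>60)).astype(np.uint8); m[:max(0,v-60)]=0;m[v+60:]=0
n,l,st,c=cv2.connectedComponentsWithStats(m); k=1+np.argmax(st[1:,4]); print(st[k],c[k])
ys,xs=np.where(l==k); el=cv2.fitEllipse(cv2.convexHull(np.c_[xs,ys].astype(np.int32)));print(el,plane(f,[el[0]],.052), 424*np.array([1])/1)
```

```text
15.0667 [0.6299 0.0213 0.1568] [-3.1415  0.      0.2475] [-1.0778 -0.1055  0.1157] [ 0.0484 -0.0295  0.0027]
[[286.1921 212.5896]
 [286.0439 209.0506]
 [285.8955 205.5082]]
[ 259  180   54   51 1201] [285.3289 204.7036]
((285.45526123046875, 205.06967163085938), (51.05326843261719, 53.87099075317383), 84.71324157714844) [[0.6382 0.0209 0.052 ]] [424.]
```

The brass ring's centre gives the axis at (0.6382, 0.0209), which agrees with the hood. Next is the tooth phase, from a polar sampling around the axis.

Run:
```python
from h import *
np.set_printoptions(precision=2,suppress=True,linewidth=200)
f=load('wrist'); g=cv2.cvtColor(f['pixels'],cv2.COLOR_RGB2GRAY).astype(np.float32)
hs=cv2.cvtColor(f['pixels'],cv2.COLOR_RGB2HSV).astype(np.float32)
ph=np.arange(0,360,5); c=np.array([.6382,.0209])
for r in (.0075,.0085,.0095,.0105,.0112,.012,.013):
    P=np.c_[c[0]+r*np.cos(np.radians(ph)),c[1]+r*np.sin(np.radians(ph)),np.full(len(ph),.06)]
    p=proj(f,P).astype(np.float32)
    v=cv2.remap(g,p[:,0],p[:,1],cv2.INTER_LINEAR)[:,0]; s=cv2.remap(hs[...,1],p[:,0],p[:,1],cv2.INTER_LINEAR)[:,0]
    for nm,q in(('v',v),('s',s)):
        z=(q*np.exp(-6j*np.radians(ph))).mean(); print(r,nm,'amp',abs(z),'mean',q.mean(),'peak deg mod60',(np.degrees(np.angle(z))/6)%60)
b=load('wrist')['pixels'][175:235,255:315,::-1]; cv2.imwrite('pics/k.png',cv2.resize(b,(560,560),interpolation=cv2.INTER_CUBIC))
```

```text
0.0075 v amp 7.180469710879737 mean 87.82621 peak deg mod60 23.419111901292798
0.0075 s amp 0.5642908608140421 mean 14.729139 peak deg mod60 47.72606794197851
0.0085 v amp 12.18694560653248 mean 73.07164 peak deg mod60 22.443420973452053
0.0085 s amp 1.1597760668277477 mean 16.209024 peak deg mod60 54.47623914643656
0.0095 v amp 14.565559096989015 mean 64.87393 peak deg mod60 22.41940774700528
0.0095 s amp 12.434079344750314 mean 38.6789 peak deg mod60 51.722119083472194
0.0105 v amp 10.755633919320712 mean 71.9201 peak deg mod60 22.902511321530962
0.0105 s amp 18.30376566838224 mean 60.313652 peak deg mod60 51.39392811104557
0.0112 v amp 6.835264006893631 mean 73.76156 peak deg mod60 22.36934722814648
0.0112 s amp 9.659770223244132 mean 78.93021 peak deg mod60 53.86390784497087
0.012 v amp 4.158209011225538 mean 78.64841 peak deg mod60 20.686391180425524
0.012 s amp 4.569345167469341 mean 107.48028 peak deg mod60 52.17982264552678
0.013 v amp 1.1026961066297747 mean 89.809166 peak deg mod60 19.976608435335674
0.013 s amp 4.346970159557303 mean 132.68576 peak deg mod60 50.58659850990917
```

Bright steel peaks at about 22.5° mod 60 and the brass saturation peaks at about 52°, so the two agree: teeth at 22.5°. The head's flats must therefore face 52.5° mod 60. Now to the cutter head.

>>> jog_arm([
  [-0.0242,0.0279,-0.005,0,0,0,0.5],
  [-0.0242,0.0279,-0.005,0,0,0,0.5],
  [-0.0242,0.0279,-0.005,0,0,0,0.5],
  [-0.0242,0.0279,-0.005,0,0,0,0.5],
  [-0.0242,0.0279,-0.005,0,0,0,0.5],
  [-0.0242,0.0279,-0.005,0,0,0,0.5],
  [-0.0242,0.0279,-0.005,0,0,0,0.5],
  [-0.0242,0.0279,-0.005,0,0,0,0.5],
  [0,0,0,0,0,0,0.5],
  [0,0,0,0,0,0,0.5],
])

```text
clock: 16.05
ee_pos: [0.496, -0.2444, 0.1972]
ee_rot: [3.141, -0.001, 0.244]
ft_force: [0.9, -0.3, 0.1]
grip_width: 0.064
grip_force: 0.0
```

>>> jog_arm([
  [0,0,0,0,0,0,0.5],
  [0,0,0,0,0,0,0.5],
  [0,0,0,0,0,0,0.5],
  [0,0,0,0,0,0,0.5],
  [0,0,0,0,0,0,0.5],
  [0,0,0,0,0,0,0.5],
  [0,0,0,0,0,0,0.5],
  [0,0,0,0,0,0,0.5],
  [0,0,0,0,0,0,0.5],
  [0,0,0,0,0,0,0.5],
])

```text
clock: 16.88
ee_pos: [0.4969, -0.2427, 0.1967]
ee_rot: [-3.142, 0.0, 0.247]
ft_force: [-0.1, 1.4, -0.2]
grip_width: 0.0643
grip_force: 0.0
```

Run:
```python
from h import *
np.set_printoptions(precision=4,suppress=True)
s=ctrl.get_state(); print(s['clock'],s['ee_pos'],s['ee_rot'])
f=grab('wrist'); p=proj(f,[.487,-.246,.048])[0]; print(p); u,v=p.astype(int)
a=f['pixels'][v-60:v+60,u-80:u+80,::-1]
x=cv2.resize(a,(800,600),interpolation=cv2.INTER_CUBIC)
cv2.imwrite('pics/l.png',x); print(u-80,v-60)
```

```text
16.8833 [ 0.4969 -0.2427  0.1967] [-3.1416  0.0002  0.2473]
[282.6871 211.4067]
202 151
```

View pics/l.png

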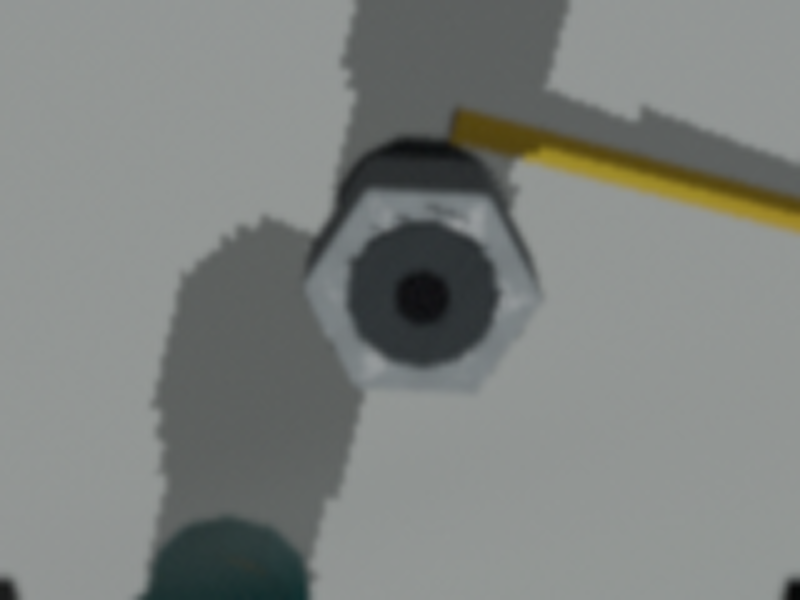

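The crop shows the head with hex corners at (365,190), (482,192), (541,292), (478,392), (362,388) and (305,290). The pencil end is at (455,130) and the turquoise head is at (225,560).

Run:
```python
from h import *
np.set_printoptions(precision=4,suppress=True)
f=load('wrist')
px=np.array([(365,190),(482,192),(541,292),(478,392),(362,388),(305,290)])/5+[202,151]-.4
for z in (.046,.048):
    P=plane(f,px,z); c=P.mean(0); d=P-c; print(z,c,'r',np.hypot(d[:,0],d[:,1]),'ang',np.degrees(np.arctan2(d[:,1],d[:,0]))%60)
q=np.array([(455,130),(800,215),(225,560)])/5+[202,151]; print('pencil,turq',plane(f,q,.004))
```

```text
0.046 [ 0.489  -0.2483  0.046 ] r [0.0191 0.019  0.0191 0.0194 0.0191 0.0188] ang [42.6056 44.5883 44.1257 42.4239 43.5181 43.292 ]
0.048 [ 0.4896 -0.2481  0.048 ] r [0.019  0.0188 0.0189 0.0193 0.019  0.0187] ang [42.6056 44.5883 44.1257 42.4239 43.5181 43.292 ]
pencil,turq [[ 0.5073 -0.2506  0.004 ]
 [ 0.5076 -0.3159  0.004 ]
 [ 0.414  -0.2289  0.004 ]]
```

>>> jog_arm([
  [0,0,0,0,0,0.0895,0.5],
  [0,0,0,0,0,0.0895,0.5],
  [0,0,0,0,0,0.0895,0.5],
  [0,0,0,0,0,0.0895,0.5],
  [0,0,0,0,0,0.0895,0.5],
  [0,0,0,0,0,0.0895,0.5],
  [-0.0014,0.0019,0.02,0,0,0,0.5],
  [-0.0014,0.0019,0.02,0,0,0,0.5],
  [-0.0014,0.0019,0.02,0,0,0,0.5],
  [-0.0014,0.0019,0.02,0,0,0,0.5],
])

```text
clock: 17.77
ee_pos: [0.4893, -0.2485, 0.1161]
ee_rot: [-3.142, -0.001, -0.29]
ft_force: [-0.2, -0.4, -0.1]
grip_width: 0.0644
grip_force: 0.0
```

>>> jog_arm([
  [0,0,0,0,0,0,0.5],
  [0,0,0,0,0,0,0.5],
  [0,0,0,0,0,0,0.5],
  [0,0,0,0,0,0,0.5],
  [0,0,0,0,0,0,0.5],
  [0,0,0,0,0,0,0.5],
  [0,0,0,0,0,0,0.5],
  [0,0,0,0,0,0,0.5],
  [0,0,0,0,0,0,0.5],
  [0,0,0,0,0,0,0.5],
])

```text
clock: 18.6
ee_pos: [0.4893, -0.2484, 0.1168]
ee_rot: [3.142, 0.0, -0.29]
ft_force: [0.8, 0.5, -0.2]
grip_width: 0.0637
grip_force: 0.0
```

Run:
```python
from h import *
np.set_printoptions(precision=4,suppress=True)
s=ctrl.get_state(); print(s['clock'],s['ee_pos'],s['ee_rot'],s['qpos'])
f=grab('wrist'); save(f,'m.png')
# dark cap on bright hex -> centre check
p=proj(f,[[.4893,-.2482,.048]])[0]; print(p)
hsv=cv2.cvtColor(f['pixels'],cv2.COLOR_RGB2GRAY); u,v=p.astype(int); w=hsv[v-45:v+45,u-45:u+45]
m=(w>115).astype(np.uint8)  # bright hex
print(np.percentile(w,[5,25,50,75,95]))
dk=(w<75).astype(np.uint8); n,l,st,c=cv2.connectedComponentsWithStats(dk); k=l[45,45]; print('cap',st[k],c[k]+[u-45,v-45],plane(f,[c[k]+[u-45,v-45]],.048))
```

```text
18.6 [ 0.4893 -0.2484  0.1168] [ 3.1416  0.0001 -0.2897] [-0.1126  0.277  -0.4393  0.     -0.8546  1.3936]
[281.5307 235.9147]
[ 43.  75. 109. 144. 145.]
cap [  25   26   42   39 1246] [281.6766 235.1308] [[ 0.4897 -0.2484  0.048 ]]
```

>>> jog_arm([
  [0,0,0.02,0,0,0,0.5],
  [0,0,0.02,0,0,0,0.5],
  [0,0,0.02,0,0,0,0.5],
  [0,0,0.015,0,0,0,0.5],
  [0,0,0.01,0,0,0,0.5],
  [0,0,0,0,0,0,0.5],
  [0,0,0,0,0,0,0.2],
  [0,0,0,0,0,0,0],
  [0,0,0,0,0,0,-0.2],
  [0,0,0,0,0,0,-0.5],
], newtons=60)

```text
clock: 19.48
ee_pos: [0.4902, -0.2485, 0.033]
ee_rot: [-3.141, -0.002, -0.29]
ft_force: [-0.4, -0.0, 3.8]
grip_width: 0.0334
grip_force: 59.4
```

>>> jog_arm([
  [0,0,0,0,0,0,-1],
  [0,0,0,0,0,0,-1],
  [0,0,0,0,0,0,-1],
  [0,0,0,0,0,0,-1],
  [0,0,0,0,0,0,-1],
  [0,0,-0.005,0,0,0,-1],
  [0,0,-0.02,0,0,0,-1],
  [0,0,-0.03,0,0,0,-1],
  [0,0,-0.035,0,0,0,-1],
  [0,0,-0.02,0,0,0,-1],
])

```text
clock: 20.32
ee_pos: [0.4902, -0.2487, 0.1454]
ee_rot: [3.141, -0.003, -0.289]
ft_force: [1.1, -0.3, 0.1]
grip_width: 0.033
grip_force: 59.7
```

Run:
```python
from h import *
np.set_printoptions(precision=4,suppress=True)
s=ctrl.get_state(); print(s['clock'],s['ee_pos'],s['ee_rot'],s['grip_width'],s['ft_force'])
f=grab('wrist'); save(f,'n.png'); grab('side')
T=R.from_euler('xyz',s['ee_rot']).as_matrix()
top=s['ee_pos']-T[:,2]*.016; print(proj(f,[top]))
u,v=proj(f,[top])[0].astype(int); g=cv2.cvtColor(f['pixels'],cv2.COLOR_RGB2GRAY)
w=g[v-50:v+50,u-50:u+50]
print(w[::7,::5])
```

```text
20.3167 [ 0.4902 -0.2487  0.1454] [ 3.1415 -0.0031 -0.2894] 0.032971091930839774 [ 1.0533 -0.2516  0.098 ]
[[282.1174 323.1293]]
[[ 50  22  49  49  49  49  49  48  47  47  65  60  57  57  56  59  56  56
   47  14]
 [ 43   9  49  49  47  48  49  66 120 131 144 129 124  72  57  58  57  58
   56   9]
 [ 20  28  47  48  61 111 125  99 124 146 144 137 133 133  92  81  62  60
   62  32]
 [ 10  56 106 130 131 129 124  98  43  38  39  41  77 122 125 126  82  85
   75  57]
 [ 25 118 129 126 129  64  54  59  61  60  60  59  59  58  54 135  92  81
   81  75]
 [ 38 121 127 126  77  57  57  56  57  55  55  55  55  52  55  55  82  80
   81  68]
 [ 31 122 129 120  55  52  53  53  54  28  22  33  54  54  56  55  56  82
   82  66]
 [ 29 110 125 106  54  53  53  53  20  23  23  21  25  54  57  55  57 116
   78  49]
 [ 34 107 128 121  54  52  53  53  23  21  22  25  31  54  57  57  61 135
   79  36]
 [ 32 102 129 137 101  52  54  53  54  49  45  53  55  53  57  57 137 157
  118  30]
 [ 33  94 126 129 130 102  53  53  54  53  54  54  53  54  58 133 142 144
  139  54]
 [ 35 145 152 152 144 129 127 119  88  72  58  65 112 129 132 133 145 152
  152 121]
 [ 67 152 152 152 152 152 152 138 133 141 137 133 135 148 153 152 152 153
  153 149]
 [152 152 152 152 152 152 152 152 152 151 149 151 152 152 152 152 152 153
  153 152]
 [152 152 151 152 151 152 152 152 152 151 152 152 152 152 153 152 152 152
  152 152]]
```

Run:
```python
from h import *
np.set_printoptions(precision=4,suppress=True)
s=ctrl.get_state(); f=load('wrist'); g=cv2.cvtColor(f['pixels'],cv2.COLOR_RGB2GRAY); u,v=282,323
w=g[v-50:v+50,u-50:u+50]; m=(w<75).astype(np.uint8); m[:18]=0;m[:,:12]=0;m[:,88:]=0
m=cv2.morphologyEx(m,cv2.MORPH_OPEN,np.ones((7,7),np.uint8))
n,l,st,c=cv2.connectedComponentsWithStats(m); k=l[50,50]; ys,xs=np.where(l==k); el=cv2.fitEllipse(cv2.convexHull(np.c_[xs,ys].astype(np.int32)))
T=R.from_euler('xyz',s['ee_rot']).as_matrix(); print(st[k],el)
for hz in (.013,.015): print('cap in tool', (plane(f,[np.array(el[0])+[u-50,v-50]],s['ee_pos'][2]+hz)[0]-s['ee_pos'])@T)
print(s['ee_pos'],s['ee_rot'])
# top hex front edge line direction (tool-aligned?) bright/desk boundary vs pads
e=cv2.Canny(g[v-50:v+50,u-60:u+60],40,90); L=cv2.HoughLinesP(e,1,np.pi/360,15,minLineLength=15,maxLineGap=3)
for q in (L[:,0] if L is not None else [])[:14]:
    a=plane(f,[(q[0]+u-60,q[1]+v-50),(q[2]+u-60,q[3]+v-50)],s['ee_pos'][2]+.015); d=(a[1]-a[0])@T; print(q,np.degrees(np.arctan2(d[1],d[0]))%180,np.linalg.norm(d))
```

```text
[  17   20   66   58 3059] ((49.20947265625, 48.36296081542969), (58.76898193359375, 66.76785278320312), 89.89454650878906)
cap in tool [-0.0021 -0.0001 -0.013 ]
cap in tool [-0.0007 -0.0001 -0.015 ]
[ 0.4916 -0.2489  0.1463] [-3.141  -0.0075 -0.2892]
[58 90 93 76] 63.8896919984465 0.014270173341040086
[15 16 18  0] 11.56436528615036 0.006234360890164949
[ 92  37 102  66] 161.80708760154877 0.012805570287033958
[106  40 106  24] 177.55116551963852 0.006427659097824223
[15 69 56 90] 122.09817438494397 0.01755485571582649
[84 12 94 41] 161.7758565128407 0.012112877315176709
[ 5 51  5 29] 2.782279191186589 0.008998949209773803
[14 23 59  1] 61.37389298656779 0.017727906681055266
[13 25 14 62] 1.0166581221142792 0.015233318125213292
[44 76 64 78] 96.85562486798183 0.007373182788583882
[24 47 31 31] 22.075840658662596 0.007040589007545744
[108   8 114  31] 164.502628294898 0.009340251528346272
[31 24 53 20] 78.25593363294429 0.007783999088302103
[26 56 36 71] 151.84311151587065 0.0073042743331965705
```

>>> jog_arm([
  [0.0072,-0.0334,0,0,0,0,-1],
  [0.0072,-0.0334,0,0,0,0,-1],
  [0.0072,-0.0334,0,0,0,0,-1],
  [0.0072,-0.0334,0,0,0,0,-1],
  [0.0072,-0.0334,0,0,0,0,-1],
  [0.0072,-0.0334,0,0,0,0,-1],
  [0.0072,-0.0334,0,0,0,0,-1],
  [0.0072,-0.0334,0,0,0,0,-1],
  [0.0072,-0.0334,0,0,0,0,-1],
  [0,0,0,0,0,0,-1],
])

```text
clock: 21.25
ee_pos: [0.6397, 0.0258, 0.1409]
ee_rot: [-3.141, -0.001, -0.286]
ft_force: [1.5, -1.2, -0.9]
grip_width: 0.0335
grip_force: 59.9
```

>>> jog_arm([
  [0,0,0,0,0,0.0913,-1],
  [0,0,0,0,0,0.0913,-1],
  [0,0,0,0,0,0.0913,-1],
  [0,0,0,0,0,0.0913,-1],
  [0,0,0,0,0,0,-1],
  [0,0,0,0,0,0,-1],
  [0,0,0,0,0,0,-1],
  [0,0,0,0,0,0,-1],
  [0,0,0,0,0,0,-1],
  [0,0,0,0,0,0,-1],
])

```text
clock: 22.08
ee_pos: [0.6373, 0.0211, 0.1417]
ee_rot: [3.141, 0.0, -0.654]
ft_force: [0.2, 0.4, -1.7]
grip_width: 0.033
grip_force: 59.9
```

Run:
```python
from h import *
np.set_printoptions(precision=4,suppress=True)
s=ctrl.get_state(); print(s['clock'],s['ee_pos'],s['ee_rot'],s['qpos'],s['ft_force'],s['moment'])
T=R.from_euler('xyz',s['ee_rot']).as_matrix(); print(T.T@(np.array([.6388,.0205,.1125])-s['ee_pos']))
f=grab('wrist'); save(f,'o.png')
# cap centre again, at rest
g=cv2.cvtColor(f['pixels'],cv2.COLOR_RGB2GRAY); u,v=282,323
w=g[v-50:v+50,u-50:u+50]; m=(w<75).astype(np.uint8); m[:18]=0;m[:,:12]=0;m[:,88:]=0
m=cv2.morphologyEx(m,cv2.MORPH_OPEN,np.ones((7,7),np.uint8))
n,l,st,c=cv2.connectedComponentsWithStats(m); k=l[50,50]; ys,xs=np.where(l==k); el=cv2.fitEllipse(cv2.convexHull(np.c_[xs,ys].astype(np.int32)))
print(st[k],el,(plane(f,[np.array(el[0])+[u-50,v-50]],s['ee_pos'][2]+.015)[0]-s['ee_pos'])@T)
```

```text
22.0833 [0.6373 0.0211 0.1417] [ 3.1415  0.0002 -0.6542] [ 0.3386  0.3813 -0.2121 -0.0001 -0.9777  0.578 ] [ 0.1655  0.3548 -1.6642] [-0.0149 -0.0135 -0.0359]
[ 0.0016 -0.0004  0.0292]
[  18   19   66   58 3039] ((49.97480773925781, 47.95481491088867), (58.46470642089844, 66.5719223022461), 86.02811431884766) [ 0.0001  0.     -0.015 ]
```

>>> jog_arm([
  [0.001,-0.0003,0.005,0,0,0,-1],
  [0,0,0.008,0,0,0,-1],
  [0,0,0.008,0,0,0,-1],
  [0,0,0.006,0,0,0,-1],
  [0,0,0.004,0,0,0,-1],
  [0,0,0.003,0,0,0,-1],
  [0,0,0.003,0,0,0,-1],
  [0,0,0.003,0,0,0,-1],
  [0,0,0.003,0,0,0,-1],
  [0,0,0,0,0,0,-1],
])

```text
clock: 22.97
ee_pos: [0.638, 0.0208, 0.0981]
ee_rot: [3.141, 0.001, -0.655]
ft_force: [-0.7, -0.1, -1.5]
grip_width: 0.0335
grip_force: 59.9
```

>>> jog_arm([
  [0,0,0.001,0,0,0,-1],
  [0,0,0.001,0,0,0,-1],
  [0,0,0.001,0,0,0,-1],
  [0,0,0.001,0,0,0,-1],
  [0,0,0.001,0,0,0,-1],
  [0,0,0.001,0,0,0,-1],
  [0,0,0.001,0,0,0,-1],
  [0,0,0,0,0,0,-1],
  [0,0,0,0,0,0,-1],
  [0,0,0,0,0,0,-1],
])

```text
clock: 23.8
ee_pos: [0.6383, 0.0208, 0.0917]
ee_rot: [3.141, 0.0, -0.655]
ft_force: [0.1, -0.4, -0.3]
grip_width: 0.0335
grip_force: 59.9
```

Run:
```python
from h import *
np.set_printoptions(precision=4,suppress=True)
s=ctrl.get_state(); print(s['clock'],s['ee_pos'],s['ee_rot'],s['ft_force'],s['moment'])
```

```text
23.8 [0.6383 0.0208 0.0917] [ 3.1415  0.0001 -0.655 ] [ 0.064  -0.3775 -0.2501] [0.0126 0.0186 0.0416]
```

>>> jog_arm([
  [0,0,0.001,0,0,0,-1],
  [0,0,0.001,0,0,0,-1],
  [0,0,0.001,0,0,0,-1],
  [0,0,0.001,0,0,0,-1],
  [0,0,0,0,0,0,-1],
  [0,0,0,0,0,0,-1],
  [0,0,0,0,0,0,-1],
  [0,0,0,0,0,0,-1],
  [0,0,0,0,0,0,-1],
  [0,0,0,0,0,0,-1],
])

```text
clock: 24.63
ee_pos: [0.639, 0.0205, 0.0892]
ee_rot: [-3.141, -0.002, -0.654]
ft_force: [-1.4, -2.5, 8.6]
grip_width: 0.0332
grip_force: 60.8
```

>>> jog_arm([
  [0,0,-0.0005,0,0,0,-1],
  [0,0,0,0,0,-0.02,-1],
  [0,0,0,0,0,-0.02,-1],
  [0,0,0,0,0,-0.02,-1],
  [0,0,0,0,0,0,-1],
  [0,0,0,0,0,0,-1],
  [0,0,0,0,0,0,-1],
  [0,0,0,0,0,0,-1],
  [0,0,0,0,0,0,-1],
  [0,0,0,0,0,0,-1],
])

```text
clock: 25.47
ee_pos: [0.6389, 0.0207, 0.089]
ee_rot: [-3.141, -0.001, -0.594]
ft_force: [-0.8, -0.8, 6.5]
grip_width: 0.0333
grip_force: 60.6
```

Run:
```python
from h import *
np.set_printoptions(precision=4,suppress=True)
s=ctrl.get_state(); print(s['clock'],s['ee_pos'],s['ee_rot'],s['ft_force'],s['moment'])
f=grab('wrist'); save(f,'p.png')
T=R.from_euler('xyz',s['ee_rot']).as_matrix()
g=cv2.cvtColor(f['pixels'],cv2.COLOR_RGB2GRAY); u,v=282,323
w=g[v-50:v+50,u-50:u+50]; m=(w<75).astype(np.uint8); m[:18]=0;m[:,:12]=0;m[:,88:]=0
m=cv2.morphologyEx(m,cv2.MORPH_OPEN,np.ones((7,7),np.uint8))
n,l,st,c=cv2.connectedComponentsWithStats(m); k=l[50,50]; ys,xs=np.where(l==k); el=cv2.fitEllipse(cv2.convexHull(np.c_[xs,ys].astype(np.int32)))
print(st[k],el,(plane(f,[np.array(el[0])+[u-50,v-50]],s['ee_pos'][2]+.015)[0]-s['ee_pos'])@T)
for q in cv2.HoughLinesP(cv2.Canny(g[v-50:v+50,u-60:u+60],40,90),1,np.pi/360,15,minLineLength=18,maxLineGap=3)[:,0][:10]:
    a=plane(f,[(q[0]+u-60,q[1]+v-50),(q[2]+u-60,q[3]+v-50)],s['ee_pos'][2]+.015); d=(a[1]-a[0])@T; print(q,np.degrees(np.arctan2(d[1],d[0]))%180,np.linalg.norm(d))
```

```text
25.4667 [0.6389 0.0207 0.089 ] [-3.1411 -0.0011 -0.594 ] [-0.8272 -0.8083  6.5315] [-0.4734  0.2951 -0.0236]
[  18   20   66   57 3002] ((49.865821838378906, 47.760643005371094), (57.81418228149414, 66.86148071289062), 88.81927490234375) [ 0.0002 -0.     -0.015 ]
[ 58  90 105  70] 62.44455976910165 0.01943376152646534
[105  75 105  57] 177.5089627841222 0.007876241380891675
[ 64   1 106  24] 121.31659774647757 0.01720535141464708
[15 69 57 90] 121.47394102084687 0.01801333361349564
[14 66 14 43] 2.3468155144354093 0.009798103397382298
[ 5 32 12  4] 14.867476647923416 0.011398433501663727
[ 4 89  7 67] 9.211426538883948 0.010044280544290013
[ 80  40 104  68] 142.90185880682546 0.01495403736105224
[106   0 114  35] 166.0491252509901 0.014169917228765544
[34 27 57 16] 61.52073410720632 0.009155328227020936
```

>>> jog_arm([
  [0,0,-0.002,0,0,0,-1],
  [0,0.001,0,0,0,0.06,-1],
  [0,0,0,0,0,0,-1],
  [0,0,0.0005,0,0,0,-1],
  [0,0,0.0005,0,0,0,-1],
  [0,0,0.001,0,0,0,-1],
  [0,0,0.0005,0,0,0,-1],
  [0,0,0,0,0,0,-1],
  [0,0,0,0,0,0,-1],
  [0,0,0,0,0,0,-1],
])

```text
clock: 26.35
ee_pos: [0.6386, 0.02, 0.0891]
ee_rot: [-3.141, -0.002, -0.652]
ft_force: [-1.9, -0.9, 9.4]
grip_width: 0.0333
grip_force: 61.1
```

```bash
cat > st.py <<'E'
from h import *
np.set_printoptions(precision=4,suppress=True)
s=ctrl.get_state(); T=R.from_euler('xyz',s['ee_rot']).as_matrix()
print(s['clock'],s['ee_pos'],s['ee_rot'],'Ftool',T.T@s['ft_force'],'Mtool',T.T@s['moment'])
E
python3 st.py
```

```text
26.35 [0.6386 0.02   0.0891] [-3.1406 -0.0015 -0.6521] Ftool [-0.9535  1.8914 -9.4526] Mtool [-0.486  -0.1949 -0.0961]
```

```bash
python3 - <<'E'
from h import *
np.set_printoptions(precision=1,suppress=True,linewidth=220)
f=pickle.load(open('shaft.pkl','rb')); g=cv2.cvtColor(f['pixels'],cv2.COLOR_RGB2GRAY).astype(np.float32)
c=np.array([.6382,.0209]); ph=np.arange(0,360,6)
for z in (.06,):
  for r in (.003,.005,.007,.008,.009,.0095,.010,.0105,.011,.0115):
    P=np.c_[c[0]+r*np.cos(np.radians(ph)),c[1]+r*np.sin(np.radians(ph)),np.full(len(ph),z)]
    p=proj(f,P).astype(np.float32); print(r); print(cv2.remap(g,p[:,0],p[:,1],cv2.INTER_LINEAR)[:,0].reshape(6,10).astype(int))
E
python3 - <<'E'
import sys; sys.path.insert(0,'.')
import os; os.chdir('.')
from h import *
f=pickle.load(open('shaft.pkl','rb')); g=cv2.cvtColor(f['pixels'],cv2.COLOR_RGB2GRAY)
print(proj(f,[[.6382,.0209,.06],[.6482,.0209,.06],[.6382,.0309,.06]]))
for row in g[192:228:1,268:304:1]: print(''.join(' .:-=+*#%@'[min(9,int(x)//20)]*2 for x in row))
E
```

```text
0.003
[[ 85  85  85  85  84  84  84  84  85  88]
 [ 90  91  93  94  96  97  98 100 101 103]
 [104 106 108 110 112 114 116 118 120 122]
 [123 124 125 126 126 125 124 123 121 119]
 [117 114 112 111 108 107 105 104 102 100]
 [ 98  96  94  92  90  89  88  87  86  86]]
0.005
[[ 69  68  67  65  65  65  67  71  72  74]
 [ 77  82  85  89  92  94  96 100 103 106]
 [109 111 114 115 117 120 122 124 126 128]
 [129 131 131 131 132 132 131 129 128 125]
 [121 119 115 111 109 106 103 101  99  96]
 [ 93  90  87  85  82  79  75  72  71  70]]
0.007
[[ 48  48  47  50  58  68  74  65  52  49]
 [ 50  51  51  54  61  76  96 113 101  80]
 [ 78  90 109 118 123 127 131 134 136 137]
 [138 140 140 140 137 135 132 129 127 123]
 [120 117 111 106 104 109 107  98  91  75]
 [ 62  59  60  58  58  65  69  65  56  50]]
0.008
[[ 48  46  46  48  58  73  79  67  53  46]
 [ 48  49  50  51  57  75 101 127 101  42]
 [ 26  31  55  78  92 106 121 131 129 127]
 [130 133 137 136 135 134 133 128 118 106]
 [ 96  84  71  65  75 113 117  89  69  56]
 [ 51  50  48  44  49  67  75  68  57  51]]
0.009
[[ 49  46  46  47  58  73  76  69 
[... 3567 characters left out ...]
*********************++==::::::--++++++++++
++++++++++++====++++************######************==--::--====++++++++++
++++++++++++++++********++********####**********++==----==++++++++++++++
++++++++++++++********++======++**********++******++====++++++++++++++++
++++++++++++++++****++++====--==============++******++++++++++++++++++++
++++++++++++++++++++++++++++==============++++******++++++++++++++++++++
--==++++++++++++++++++++++++++++++++++++++++++++++**++++++++++++++++==--
::--==++++++++++++++++++++++++++++++++++++++++++++++++++++++++++++==--::
::::--==++++++++++++++++++++++++++++++++++++++++++++++++++++++++==--::--
----::--==++++++++++++++++++++++++++++++++++++++++++++++++++==--::------
```

The tooth peaks sit at index about 6, which is 36–38° within each sector. My Fourier phase had the wrong sign: the teeth are at about 37.5°, so the head has to turn about +15°. I lift it off, turn it and lower it again.

>>> jog_arm([
  [0,0,-0.003,0,0,0,-1],
  [0,0,0,0,0,-0.089,-1],
  [0,0,0,0,0,-0.089,-1],
  [0.0002,-0.0009,0,0,0,-0.089,-1],
  [0,0,0,0,0,0,-1],
  [0,0,0.001,0,0,0,-1],
  [0,0,0.001,0,0,0,-1],
  [0,0,0.001,0,0,0,-1],
  [0,0,0.001,0,0,0,-1],
  [0,0,0,0,0,0,-1],
])

```text
clock: 27.18
ee_pos: [0.6381, 0.0207, 0.0863]
ee_rot: [3.141, 0.001, -0.389]
ft_force: [-0.2, -0.2, -0.9]
grip_width: 0.0327
grip_force: 61.1
```

```bash
python3 st.py
```

```text
27.1833 [0.6381 0.0207 0.0863] [ 3.1413  0.0006 -0.3887] Ftool [-0.0942  0.2086  0.9027] Mtool [0.0356 0.0263 0.0033]
```

The splines mesh: the head is below the blocked height with no force. I continue down onto the plate.

>>> jog_arm([
  [0,0,0.001,0,0,0,-1],
  [0,0,0.001,0,0,0,-1],
  [0,0,0.001,0,0,0,-1],
  [0,0,0.001,0,0,0,-1],
  [0,0,0,0,0,0,-1],
  [0,0,0,0,0,0,-1],
  [0,0,0,0,0,0,-1],
  [0,0,0,0,0,0,-1],
  [0,0,0,0,0,0,-1],
  [0,0,0,0,0,0,-1],
])

```text
clock: 28.02
ee_pos: [0.6383, 0.0207, 0.0827]
ee_rot: [3.142, 0.0, -0.388]
ft_force: [-1.7, -0.7, 4.5]
grip_width: 0.0327
grip_force: 61.5
```

>>> jog_arm([
  [0,0,0.001,0,0,0,-1],
  [0,0,0.001,0,0,0,-1],
  [0,0,0,0,0,0,-1],
  [0,0,0,0,0,0,-1],
  [0,0,0,0,0,0,-1],
  [0,0,0,0,0,0,-1],
  [0,0,0,0,0,0,-1],
  [0,0,0,0,0,0,-1],
  [0,0,0,0,0,0,-1],
  [0,0,0,0,0,0,-1],
])

```text
clock: 28.85
ee_pos: [0.6383, 0.0207, 0.0808]
ee_rot: [3.142, 0.0, -0.388]
ft_force: [-2.4, 0.7, 5.1]
grip_width: 0.033
grip_force: 61.8
```

```bash
python3 st.py
```

```text
28.85 [0.6383 0.0207 0.0808] [ 3.1415  0.0001 -0.3879] Ftool [-2.5108  0.2184 -5.1485] Mtool [-0.1856 -0.8938  0.0331]
```

>>> jog_arm([
  [0,0,0.0005,0,0,0,-1],
  [0,0,0.0005,0,0,0,-1],
  [0,0,0,0,0,0,-1],
  [0,0,0,0,0,0,-1],
  [0,0,0,0,0,0,-1],
  [0,0,0,0,0,0,-1],
  [0,0,0,0,0,0,-1],
  [0,0,0,0,0,0,-1],
  [0,0,0,0,0,0,-1],
  [0,0,0,0,0,0,-1],
])

```text
clock: 29.68
ee_pos: [0.6384, 0.0207, 0.08]
ee_rot: [3.142, -0.0, -0.388]
ft_force: [-1.9, -0.5, 6.8]
grip_width: 0.0333
grip_force: 62.2
```

>>> jog_arm([
  [0,0,0.0005,0,0,0,-1],
  [0,0,0.0005,0,0,0,-1],
  [0,0,0,0,0,0,-1],
  [0,0,0,0,0,0,-1],
  [0,0,0,0,0,0,-1],
  [0,0,0,0,0,0,-1],
  [0,0,0,0,0,0,-1],
  [0,0,0,0,0,0,-1],
  [0,0,0,0,0,0,-1],
  [0,0,0,0,0,0,-1],
])

```text
clock: 30.52
ee_pos: [0.6384, 0.0207, 0.0799]
ee_rot: [-3.141, -0.001, -0.388]
ft_force: [-4.9, 0.5, 14.0]
grip_width: 0.0335
grip_force: 63.0
```

```bash
python3 st.py
```

```text
30.5167 [0.6384 0.0207 0.0799] [-3.1415 -0.0005 -0.3876] Ftool [ -4.6584   1.4148 -14.0109] Mtool [-0.4924 -2.0064  0.0601]
```

>>> jog_arm([
  [-0.0004,0,0,0,0,0,-1],
  [-0.0004,0,0,0,0,0,-1],
  [0,0,0,0,0,0,-1],
  [0,0,0,0,0,0,-1],
  [0,0,0,0,0,0,-1],
  [0,0,0,0,0,0,-1],
  [0,0,0,0,0,0,-1],
  [0,0,0,0,0,0,-1],
  [0,0,0,0,0,0,-1],
  [0,0,0,0,0,0,-1],
])

```text
clock: 31.35
ee_pos: [0.6383, 0.0207, 0.0799]
ee_rot: [-3.141, -0.002, -0.388]
ft_force: [-3.0, -1.0, 11.2]
grip_width: 0.0329
grip_force: 62.6
```

```bash
python3 st.py
python3 - <<'E'
from h import *
np.set_printoptions(precision=4,suppress=True)
a=load('side') ; b=grab('side'); c=grab('scene')
# opener still in place: compare blade/handle pixels with predicted points
P=np.array([[.5602,.1611,.006],[.52,.1512,.006],[.45,.133,.012]]); 
for n,f in(('side',b),('scene',c)): 
    p=proj(f,P); print(n,p,[f['pixels'][int(y),int(x)].tolist() for x,y in p])
d=(np.abs(a['pixels'].astype(int)-b['pixels']).max(2)>40).astype(np.uint8)
n,l,st,ce=cv2.connectedComponentsWithStats(cv2.morphologyEx(d,cv2.MORPH_OPEN,np.ones((3,3),np.uint8))); print(st[1:][st[1:,4]>25])
E
```

```text
31.35 [0.6383 0.0207 0.0799] [-3.1413 -0.0016 -0.3876] Ftool [ -2.4279   2.0241 -11.241 ] Mtool [-0.8684 -0.9257 -0.0015]
side [[227.7483 195.8215]
 [214.1765 202.4733]
 [188.9985 212.7254]] [[126, 126, 123], [110, 111, 109], [72, 71, 69]]
scene [[210.1192 283.2163]
 [226.2908 288.537 ]
 [255.7475 295.9994]] [[145, 148, 144], [121, 124, 120], [23, 24, 25]]
[[ 174    0   97   44 1716]
 [ 232    0    5    7   27]
 [ 317    0   39   52 1780]
 [ 285   44    8    4   31]
 [ 266   47   87  167 5017]
 [ 396  106   95  170 4715]
 [ 247  158   32   13  207]
 [ 138  177   98   36  578]
 [ 280  180    7   10   44]
 [ 268  187   11    7   44]
 [ 280  195    7    7   38]
 [ 186  197   72   32  404]
 [ 289  205    9    7   51]
 [ 293  219   37   51 1155]
 [  12  257   39   27  666]
 [ 406  268   11    7   56]
 [ 177  272   18   18  199]]
```

```bash
python3 -c "
from bench import ctrl
print(ctrl.sign_off())"
```

```text
the job is handed in; nothing more can be done
None
```

I handed the job in at about 31 s of the 54 s limit: the hood is open, the opener lies flat near where it started, and the cutter head is meshed and held against the stop at about 11 N. On the first try the ribs stopped on the teeth at up to about 9 N because I had misread the shaft angle. I lifted the head off, turned it about 15°, and it slid down freely.

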